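Put the lapping head in gear and swing the specimen to its stop

TASK

The specimen arm of the small lapping head is out of gear: take hold of the knob on top and ease it down gently while rocking it round, until the hidden teeth catch, and press it fully home at once, neither forcing it tooth against tooth nor dragging the arm round on half-caught teeth. Then, with the knob fully down, turn it to swing the arm round until it rests lightly against its stop post, and let go, leaving it in gear. Do not push the arm itself, and leave the things lying around alone.

Things in the scene. Friction and masses are not known exactly. Their poses are not given: they have to be found in the camera images.
- lap_head: The fixed lapping head: grey base slab 150 x 240 x 12 mm, with a drive column and a round lapping disc (96 mm across, top 34 mm above the desk) side by side. Origin on the desk under the vertical axis of column and knob; x and y along the short and long edges of the slab, z up; the disc's centre is 100 mm along +y. It stands anywhere and turned; it does not move.
- knob_grip (a point): Middle of the black round knurled knob (42 mm across, 28 mm tall) on the vertical axis, 119 mm above the desk when fully up. The knob sits on a thin neck; about 28 mm below its underside (19 mm when fully down) is the 62 mm wide rim of the cup that hides the teeth. Grip it from above across its sides at about mid height. This point goes down with the knob and does not turn.
- gear_knob (a joint): How far the knob is pushed down, m: 0 fully up, 0.0085 fully home (hard stop); stays where left (4 N friction). Tooth on tooth it touches at 0.003; in mesh it goes on to 0.0085. The knob turns without end. Knob and hub have 6 square teeth each (every 60 degrees, 7 degrees of play) hidden in the cup; how they stand to one another is unknown and must be felt.
- spring_hub (a joint): How far the hub with the lower teeth (and the arm on it) has been pushed down against its spring, m: 0 at rest, about 6 N per mm after 4 N of preload, end of travel 0.006. It sinks while the knob is pressed tooth on tooth; it springs back when the teeth mesh (loaded teeth may rub it down a millimetre). Beyond 0.003 (about 22 N) counts as forcing the teeth.
- swing (a joint): Angle of the specimen arm, rad: 0 against the stop post, positive counter-clockwise from above (away from it); starts at 0.45 to 0.95, ends at 1.5. It takes 0.13 N m to turn: up to about 12 N on the teeth the knob's teeth slide over the hub's, heavier pressure drags the arm along. In mesh it turns with the knob; clockwise from above swings it to the stop.
- specimen_arm: The aluminium arm on the hub: a bar 16 mm wide, its top 60 mm above the desk, with a ring at its end that holds an amber resin puck (30 mm). Origin on the desk level under the axis; the arm points along its own +y. Not to be pushed directly.
- specimen_top (a point): Top of the ring at the end of the arm, 100 mm from the axis. If the teeth catch before the knob is home (less than 0.0055 down), the arm starts to move with the knob: more than 15 mm of travel here (0.15 rad) in that state counts as dragging it.
- stop_post (a point): Top of the upright steel stop post (9 mm across), 64 mm above the desk, 49 mm from the axis, between the column and the disc. The arm's side comes to rest against it when the arm lies over the middle of the disc.
- loupe: Black loupe, 42 mm across, 37 mm tall, standing near the head: a bystander. Origin under its centre.
- tape_roll: Roll of black tape, 55 mm across, 19 mm tall, lying near the head: a bystander. Origin under its centre.
- puck: Loose amber resin puck, 30 mm across, 18 mm tall, lying near the head: a bystander. Origin under its centre.

How it is judged (in metres and radians):
On the way, in this order (a step that is already met when the one before it is completed fails the run):
1. the teeth are in mesh and the knob is fully home, the arm still off its stop (value of joint gear_knob above 0.007 m and value of joint spring_hub below 0.0025 m and value of joint swing above 0.1 rad), for 0.2 s.
2. the arm has come to its stop (value of joint swing below 0.05 rad and value of joint gear_knob above 0.007 m), for 0.2 s.
At the end, for the whole second after the job is handed in: The knob is fully home in mesh (pushed down more than 7 mm of 8.5 mm, with the hub sunk less than 2.5 mm), and the specimen arm is at rest against its stop within 0.05 rad (all of step 2 and value of joint spring_hub below 0.0025 m and value of joint swing above -0.05 rad and velocity of joint swing between -0.02 and 0.02 rad/s); the robot touches nothing.
It fails at once if the teeth are forced: the hub is pressed down more than 3 mm (about 22 N) tooth on tooth (value of joint spring_hub above 0.003 m).
It fails at once if the arm is dragged by more than 15 mm at its end from where it started before the knob is home, on teeth that are only half caught or pressed too hard (distance of specimen_top from where it was at the start of the episode above 0.015 m and value of joint gear_knob below 0.0055 m).
It fails at once if the arm is pressed on its stop post with more than 25 N (contact force between specimen_arm and lap_head above 25 N).
It fails at once if the robot pushes the specimen arm itself (contact force between any of the fingers, the arm and specimen_arm above 3 N).
It fails at once if a bystander is moved by more than 20 mm (distance of any of loupe, tape_roll, puck from where it was at the start of the episode above 0.02 m).
It also fails if it takes over 61 s, if anything falls off the work surface, if the arm or the gripper's body presses on something with over 40 N, if the wrist force passes 120 N, or if a joint passes its speed limit or range.

ROBOT

A 6-joint arm with a two-finger parallel gripper is mounted at the origin on a cart in front of the work surface, level with it; the furniture and walls round the work are solid. World frame = base frame: x ahead of the robot, y to its left, z up, the work surface at z = 0. Lengths are in mm, angles in rad, forces in N, time in s.
With the tool pointing down it reaches from about 375 to 925 mm from the base axis. Payload 5.7 kg.
Tool frame: the origin (TCP) lies midway between the tips of the shut fingers; the grasp point (between the pads) lies 19 mm behind it; z points along the fingers, y is the line along which they close (so a half turn about z gives the same grasp; the last joint's range is limited). The gripper opens to 85 mm and grips with 20 to 120 N. Pads are 22 mm wide; open, the fingers measure 114 mm over their backs; the gripper's body (76 mm by 85 mm) begins 54 mm behind the grasp point. The pads swing forward as they close: fully open they stand 13 mm farther back than shut.
Start: joints at [1.002, 0.359, 1.51, -0, 1.272, -0.115], TCP at [263.019, 539.244, 231.267] pointing down, gripper open.
Joint ranges: [-2.97, 2.97], [-1.01, 2.36], [0.21, 2.38], [-0.96, 4.11], [0.2, 2.71], [-2.98, 2.98]. Speed limits (rad/s): [2.39, 2.39, 3.14, 3.14, 3.14, 3.14].

INTERFACE

Orientations are given as [roll, pitch, yaw] about the fixed x, y, z axes, in that order (R = Rz(yaw) Ry(pitch) Rx(roll)).
In Python, from rig import * gives the robot as it stands. Calls block until the motion is done:
- move_to(position, orientation): joint-space move of the TCP to a pose.
- move_linear(position, frame=None, feed=150, guard=None): straight line of the TCP; frame=None keeps the orientation; feed is the mean speed in mm/s. With guard (N) it stops when the force on the tool has changed by that much, and returns True; else False.
- goto_joints(angles): joint-space move.
- release() and clamp(grasp_force=None): open the fingers fully, or close them until they stop; grasp_force is the grip in N (None keeps the last).
- sleep(seconds).
- inverse_kinematics(position, orientation): joint angles nearest the present ones, or None.
- state(): the state.
- grab_frame(name): name is "scene" or "top" or "wrist"; returns the picture (480x640x3 uint8, blue, green, red); there is no depth.
- camera_params(name): a dict with "camera_matrix" (3x3 intrinsics, pixels), "R" (3x3) and "t" (3): a world point X has camera coordinates R X + t. Camera axes: x right, y down, z forward; pixel columns grow to the right and rows downward; lengths in mm; the calibration is good to about 2 mm. A picture is of the moment at which its call begins: read the wrist's pose just before it. camera_params takes no time and is no camera call; for the wrist camera it gives the pose at the moment of the call.
A pose or a line that the arm cannot do raises MotionError and nothing moves.
- job_done(): hands the job in; it is judged then, once.
The state is a dict: "time_s": time; "qpos": joint angles; "qvel": joint speeds; "joint_efforts": joint torques, N m; "tcp_pos": TCP position; "eef_rot": TCP orientation; "wrist_force": force on the tool from outside, world axes, zero at the start; "torque": the same for the moment, N m; "opening": finger opening in mm; "gripper_force": force on a finger pad.
Only numpy, scipy, OpenCV 4.12 (cv2) and the standard library are available. Lean on these libraries where they do the work, as an engineer would, in place of code of your own. Each camera call takes 0.05 s, during which the arm holds its last target. There are 200 camera calls.

## Working session

There is one attempt and no reset: what is moved stays moved. The work goes in short steps, each a Python script; the robot and the scene stay as the last script left them, time stands still between calls to the robot, and variables do not carry over. Pictures are saved under pics/ and viewed, at most 10 in all, crops included, and the job is handed in when it is done.

```bash
mkdir -p pics; python3 - <<'E'
from rig import *
import cv2,numpy as np
a=grab_frame("scene");b=grab_frame("top")
cv2.imwrite("pics/s.png",a);cv2.imwrite("pics/t.png",b)
for n in("scene","top"):
    c=camera_params(n);R=np.array(c["R"]);print(n,np.array(c["camera_matrix"]).round(1).tolist(),R.round(3).tolist(),(-R.T@np.array(c["t"])).round(0))
s=state();print(s)
E
```

```text
scene [[515.2, 0.0, 322.1], [0.0, 515.2, 237.8], [0.0, 0.0, 1.0]] [[0.66, -0.751, -0.018], [-0.593, -0.506, -0.627], [0.462, 0.424, -0.779]] [ 206. -496.  761.]
top [[563.0, 0.0, 316.8], [0.0, 563.0, 252.4], [0.0, 0.0, 1.0]] [[-0.048, -0.999, 0.003], [-0.968, 0.046, -0.245], [0.245, -0.015, -0.969]] [ 388. -120.  983.]
{'time_s': 0.1, 'qpos': array([ 1.00192666e+00,  3.59414446e-01,  1.51137322e+00, -2.90903422e-05,
        1.27252881e+00, -1.15109560e-01]), 'qvel': array([ 0.00115155, -0.00115634, -0.00094671, -0.00023411, -0.00322612,
       -0.00067725]), 'joint_efforts': array([-8.14987152e-05, -5.28645444e+01, -2.79351372e+01, -2.72906500e-04,
        5.06024880e-03, -1.67938776e-05]), 'tcp_pos': array([262.67693053, 538.71990925, 230.53004347]), 'eef_rot': array([-3.13987704e+00, -1.70383563e-04,  2.68784097e+00]), 'wrist_force': array([ 0.08494112, -0.86084686,  1.03006469]), 'torque': array([0.02229773, 0.01353949, 0.00580894]), 'gripper_force': 0.0, 'opening': 85.37173071507146}
```

View pics/t.png

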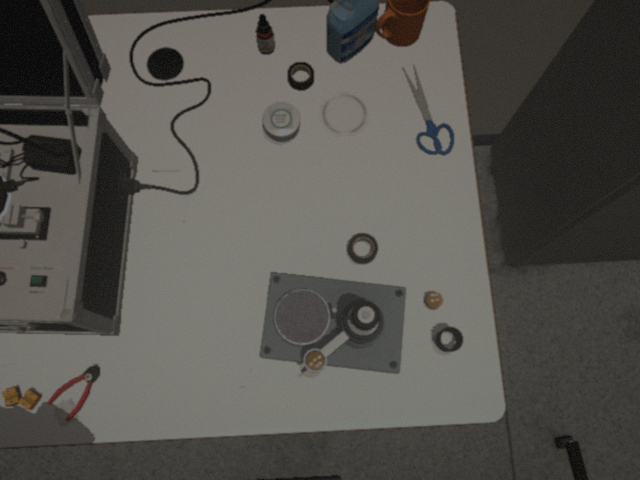

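View pics/s.png

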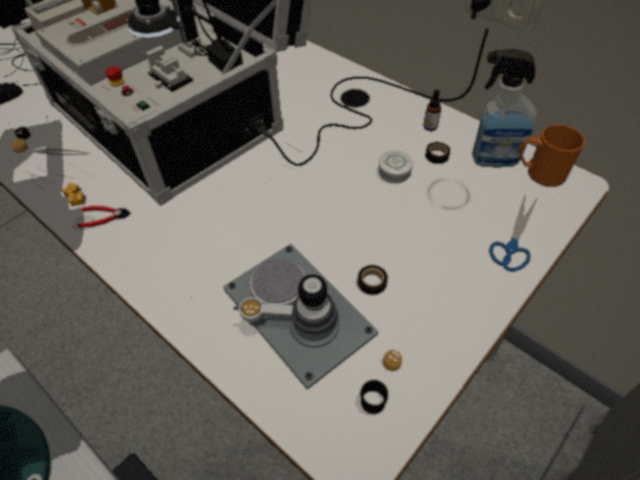

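The top view shows the knob cap at about (366,315), disc (302,317), arm ring (315,360) and slab (262–405, 274–372). The scene view shows the knob cap at about (315,283). Next I triangulate the knob and go above it for a wrist view.

```bash
cat > h.py <<'E'
from rig import *
import cv2,numpy as np
def ray(n,uv,c=None):
    c=c or camera_params(n);R=np.array(c["R"]);o=-R.T@np.array(c["t"])
    d=R.T@np.linalg.inv(np.array(c["camera_matrix"]))@np.array([*uv,1.]);return o,d/np.linalg.norm(d)
def onz(n,uv,z,c=None):
    o,d=ray(n,uv,c);return o+d*(z-o[2])/d[2]
def tri(rs):
    A=sum(np.eye(3)-np.outer(d,d) for o,d in rs);b=sum((np.eye(3)-np.outer(d,d))@o for o,d in rs);return np.linalg.solve(A,b)
def cap(img,r):  # brightest blob in the knob cap window
    x,y,w,h=r;g=cv2.cvtColor(img[y:y+h,x:x+w],cv2.COLOR_BGR2GRAY)
    m=(g>110).astype(np.uint8);n,l,s,c=cv2.connectedComponentsWithStats(m)
    return [(s[i,4],(c[i]+[x,y]).round(1)) for i in range(1,n) if s[i,4]>20]
E
python3 - <<'E'
from h import *
a=cv2.imread("pics/s.png");b=cv2.imread("pics/t.png")
ca=cap(a,(298,270,32,32));cb=cap(b,(352,300,28,30));print(ca,cb)
p=tri([ray("scene",(315,283)),ray("top",(366,315))]);print(p)
print("at z133",onz("scene",(315,283),133),onz("top",(366,315),133))
print("disc",onz("top",(302,317),34),"ring",onz("top",(315,360),62))
print([onz("top",q,12).round() for q in((275,275),(405,288),(399,372),(262,355))])
z=np.hstack([cv2.resize(a[250:350,240:340],(400,400),interpolation=2),cv2.resize(b[270:370,310:410],(400,400),interpolation=2)]);cv2.imwrite("pics/z.png",z)
E
```

```text
[(np.int32(95), array([324.8, 274. ])), (np.int32(192), array([312. , 284.6]))] [(np.int32(108), array([365.8, 314.5]))]
[ 502.9823233  -203.58915465  138.46700483]
at z133 [ 507.98999846 -202.17032518  133.        ] [ 501.47794418 -202.74292249  133.        ]
disc [ 516.51408872 -104.0574461    34.        ] ring [ 442.36892483 -122.52211616   62.        ]
[array([596., -59.,  12.]), array([ 562., -286.,   12.]), array([ 419., -263.,   12.]), array([458., -33.,  12.])]
```

View pics/z.png

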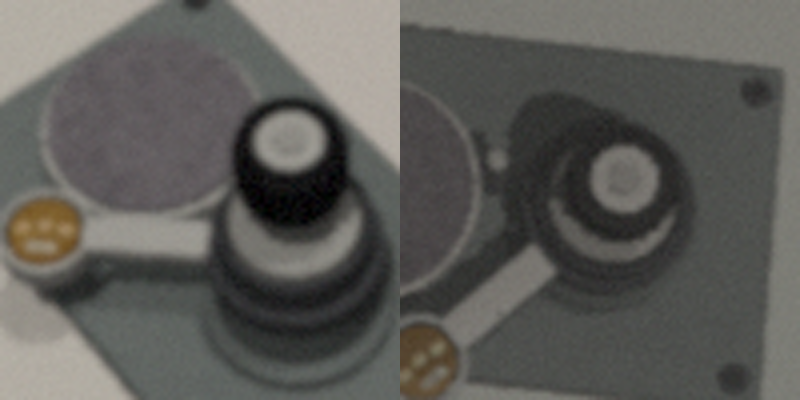

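The crop confirms the cap centre at scene (312,285) and top (365.8,314.5), with the arm about 45° counter-clockwise of the stop direction. I'll retract and swing round clear of the case, then look with the wrist camera.

```bash
python3 - <<'E'
from h import *
p=tri([ray("scene",(312,284.8)),ray("top",(365.8,314.5))]);print(p)
s=state();o=s["eef_rot"];az=np.arctan2(s["tcp_pos"][1],s["tcp_pos"][0])
move_linear([410*np.cos(az),410*np.sin(az),300],feed=250)
q=state()["qpos"].copy();az2=np.arctan2(p[1],p[0]);q[0]+=az2-az;q[5]=0
goto_joints(q)
s=state();print(s["tcp_pos"],s["eef_rot"],s["qpos"],s["time_s"])
move_linear([p[0],p[1],270],feed=200)
s=state();print(s["tcp_pos"],s["eef_rot"],s["qpos"],s["time_s"])
c=camera_params("wrist");w=grab_frame("wrist");cv2.imwrite("pics/w.png",w);np.savez("w.npz",**{k:np.array(v) for k,v in c.items() if k in("camera_matrix","R","t")})
R=np.array(c["R"]);print(R.round(2),-R.T@np.array(c["t"]),np.array(c["camera_matrix"])@(R@p+c["t"]))
E
```

```text
[ 501.78201698 -202.17158562  135.46149226]
[ 381.34578976 -153.02027877  299.86337961] [ 3.14092431e+00 -4.47831371e-04  1.02027727e+00] [-5.50483529e-01  1.07914509e-02  1.78221626e+00  4.59164990e-04
  1.34791660e+00 -6.56660378e-05] 3.075
[ 500.96870533 -201.40511612  269.87311327] [-3.14120579e+00 -7.87363891e-06  1.01959958e+00] [-5.10228788e-01  2.38352051e-01  1.58694520e+00  2.44985562e-05
  1.31668163e+00  4.09617959e-02] 3.8917
[[ 0.85 -0.52 -0.  ]
 [-0.5  -0.82  0.28]
 [-0.15 -0.24 -0.96]] [ 537.45667133 -140.97510042  412.35171639] [91476.35969892 65035.46170649   285.61600422]
```

View pics/w.png

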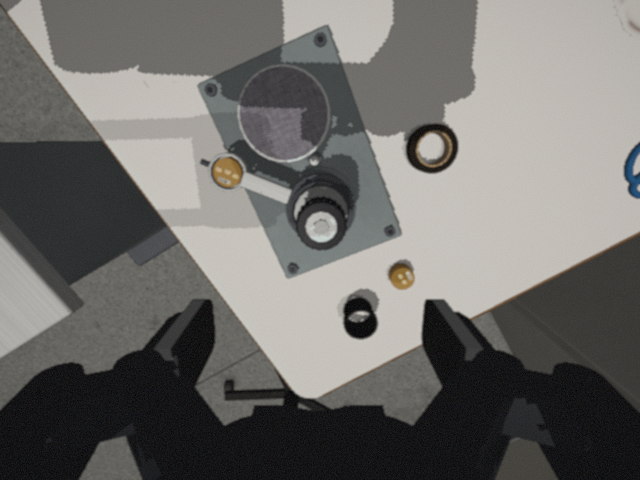

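The cap appears at about (321,227) in the wrist view, against a predicted (320.3,227.7), so the estimate is good. I'll grip the knob.

```bash
python3 - <<'E'
from h import *
w=cv2.imread("pics/w.png");c=dict(np.load("w.npz"))
cc=cap(w,(304,210,36,36));print(cc)
uv=max(cc,key=lambda t:t[0])[1];pw=onz("wrist",uv,133,c);ps=tri([ray("scene",(312,284.8)),ray("top",(365.8,314.5)),ray("wrist",uv,c)]);print(pw,ps)
x,y=(pw[:2]*2+ps[:2])/3
print(move_linear([x,y,150],feed=150),move_linear([x,y,97],feed=60,guard=8))
f0=state()["wrist_force"];clamp(60);s=state()
print(x,y,s["tcp_pos"],s["opening"],s["gripper_force"],f0,s["wrist_force"],s["torque"],s["qpos"],s["time_s"])
cv2.imwrite("pics/g.png",grab_frame("scene")[200:400,200:440])
E
```

```text
[(np.int32(781), array([320.9, 226.7]))]
[ 502.34108792 -202.26064364  133.        ] [ 502.19711249 -201.99293309  134.5963405 ]
False False
502.29309610777153 -202.17140678787086 [ 502.83038531 -202.5008415    97.33554361] 40.42023208529992 60.44183313846588 [ 0.3752025   0.0129576  -0.40105035] [ 1.08522149 -0.62824123  0.80732323] [-0.01779417 -0.05006201 -0.0330007 ] [-5.10357569e-01  4.35776869e-01  1.78043097e+00  1.04685594e-04
  9.23161062e-01  4.15033418e-02] 6.4083
```

View pics/g.png

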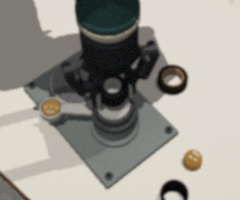

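```bash
cat >> h.py <<'E'
X,Y,Z0,YAW=502.6,-202.3,97.3,1.0196
def go(d,yaw,feed=20,guard=None): return move_linear([X,Y,Z0-d],[np.pi,0,yaw],feed,guard)
def rd(n=4):
    r=[]
    for _ in range(n): s=state();r.append([*s["wrist_force"],s["torque"][2],Z0-s["tcp_pos"][2],s["eef_rot"][2]]);sleep(.02)
    return np.mean(r,0)
E
python3 - <<'E'
from h import *
print(rd().round(2))
for d in np.arange(.5,4.01,.25):
    go(d,YAW,10);sleep(.05);r=rd();print(d,r.round(2))
    if r[2]>9.5: break
print(state()["time_s"],state()["opening"])
E
```

```text
[ 1.53 -0.89  2.36  0.01 -0.03  1.02]
0.5 [ 1.24 -1.26  3.2   0.01  0.36  1.02]
0.75 [ 1.55 -1.52  2.92  0.01  0.67  1.02]
1.0 [ 2.33 -2.09  1.95 -0.01  0.96  1.02]
1.25 [ 2.53 -2.45  1.77 -0.01  1.2   1.02]
1.5 [ 3.06 -2.26  2.03  0.01  1.45  1.02]
1.75 [ 3.24 -2.94  2.1   0.    1.7   1.02]
2.0 [ 2.98 -3.16  2.58  0.01  1.96  1.02]
2.25 [ 4.19 -3.66  2.26 -0.01  2.21  1.02]
2.5 [ 3.97 -3.27  2.77  0.    2.46  1.02]
2.75 [ 3.9  -3.56  2.31 -0.02  2.74  1.02]
3.0 [ 4.   -3.12  3.01 -0.03  2.98  1.02]
3.25 [ 3.74 -3.59  2.65 -0.01  3.24  1.02]
3.5 [ 3.81 -3.52  1.82  0.04  3.5   1.02]
3.75 [ 4.02 -3.46  2.51  0.02  3.74  1.02]
4.0 [ 4.25 -3.57  2.38  0.    3.99  1.02]
12.025 40.77265457274939
```

No tooth contact is felt at 3 to 4 mm, so the teeth may already be aligned. I'll continue in gentle steps, watching the force.

```bash
python3 - <<'E'
from h import *
for d in np.arange(4.3,9.5,.4):
    g=go(d,YAW,20,guard=9);r=rd(2);print(round(d,2),g,r.round(2))
    if g or r[2]>10: break
print(state()["time_s"])
cv2.imwrite("pics/g2.png",cv2.resize(grab_frame("scene")[230:350,240:400],(800,600),interpolation=2))
E
```

```text
4.3 False [ 4.36 -2.95  2.3   0.02  4.3   1.02]
4.7 False [ 3.53 -3.03  2.11  0.03  4.71  1.02]
5.1 False [ 3.24 -3.32  1.75 -0.01  5.13  1.02]
5.5 False [ 4.19 -2.53  2.07  0.02  5.53  1.02]
5.9 False [ 3.85 -2.65  1.4   0.04  5.94  1.02]
6.3 False [ 3.65 -3.18  1.93 -0.04  6.33  1.02]
6.7 False [ 3.63 -3.7   1.35  0.01  6.74  1.02]
7.1 False [ 3.76 -3.63  2.25  0.01  7.09  1.02]
7.5 False [ 3.43 -3.03  5.76 -0.04  7.16  1.02]
7.9 False [ 3.24 -2.62  9.29  0.01  7.21  1.02]
8.3 False [ 1.73 -2.23 12.83 -0.02  7.24  1.02]
15.1417
```

View pics/g2.png

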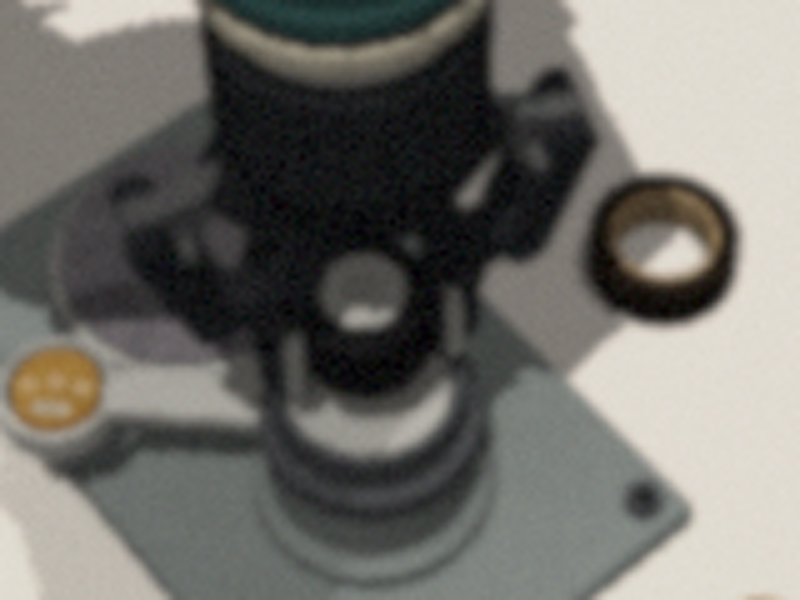

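The knob hit a stiff stop after 7.1 mm of travel from the grip height. That stiffness fits the hard stop, not the 6 N/mm spring, and the picture shows it close to the rim. I'll make a small clockwise test turn and watch the torque and the ring position.

```bash
cat >> h.py <<'E'
def ring():
    im=grab_frame("scene");hsv=cv2.cvtColor(im,cv2.COLOR_BGR2HSV)[230:350,225:330]
    m=cv2.inRange(hsv,(10,120,90),(28,255,255));n,l,s,c=cv2.connectedComponentsWithStats(m)
    if n<2: return None
    i=1+np.argmax(s[1:,4]);return onz("scene",c[i]+[225,230],62).round(1)[:2],s[i,4]
E
python3 - <<'E'
from h import *
print(ring())
t=state()["time_s"]
for a in np.arange(.03,.16,.03):
    go(7.6,YAW-a,20);r=rd();print(round(a,2),r.round(3),round(state()["time_s"]-t,2))
print(ring(),state()["opening"])
E
```

```text
(array([ 443. , -121.8]), np.int32(159))
0.03 [ 2.877e+00 -2.391e+00  7.951e+00 -6.000e-03  7.157e+00  9.900e-01] 0.32
0.06 [ 2.362 -2.739  8.073 -0.013  7.158  0.96 ] 0.63
0.09 [ 2.507 -2.662  8.182  0.012  7.167  0.93 ] 0.95
0.12 [ 2.203 -2.534  8.412  0.066  7.169  0.9  ] 1.27
0.15 [ 2.514 -2.526  8.142  0.06   7.168  0.87 ] 1.58
(array([ 447.4, -118.8]), np.int32(164)) 40.68911401284489
```

The ring moved about 5 mm with the knob at constant depth, so it is in mesh. I'll swing to the stop.

```bash
python3 - <<'E'
from h import *
a=.15
while a<1.05:
    a+=.05 if a<.7 else .02
    go(7.6,YAW-a,20);r=rd(3);print(round(a,2),r[[0,1,2,3,4,5]].round(3))
    if abs(r[3])>.25: break
print(ring(),state()["time_s"],state()["qpos"][5])
E
```

```text
0.2 [ 2.348 -2.852  8.165 -0.011  7.154  0.82 ]
0.25 [ 2.688 -2.253  8.785  0.066  7.174  0.77 ]
0.3 [ 2.747 -1.742  8.596  0.041  7.169  0.72 ]
0.35 [ 2.29  -2.253  9.36   0.068  7.173  0.67 ]
0.4 [ 2.326 -1.944  8.729  0.077  7.182  0.62 ]
0.45 [ 2.216 -1.928  8.698  0.05   7.172  0.57 ]
0.5 [ 2.056 -1.933  9.026  0.06   7.179  0.52 ]
0.55 [ 1.641 -1.526  8.963  0.063  7.193  0.47 ]
0.6 [ 2.509 -1.384  9.074  0.051  7.188  0.42 ]
0.65 [ 2.088 -1.256  9.384  0.026  7.175  0.37 ]
0.7 [ 1.846 -1.404  9.652  0.062  7.185  0.32 ]
0.72 [ 1.801 -0.827  9.483  0.08   7.191  0.3  ]
0.74 [ 2.271 -0.822 10.157  0.103  7.184  0.28 ]
0.76 [ 2.    -0.821  9.419  0.094  7.198  0.26 ]
0.78 [ 2.606 -0.681  9.508  0.092  7.181  0.24 ]
0.8 [ 2.172 -0.766 10.058  0.103  7.184  0.22 ]
0.82 [ 2.14  -0.846  9.465  0.072  7.186  0.2  ]
0.84 [ 2.137 -0.957  9.87   0.072  7.183  0.18 ]
0.86 [ 2.212 -1.018 10.075  0.046  7.191  0.16 ]
0.88 [ 1.301 -0.728  9.561  0.11   7.187  0.14 ]
0.9 [ 2.017 -0.647  9.869  0.079  7.19   0.12 ]
0.92 [ 1.999 -0.245  9.925  0.297  7.195  0.101]
(array([ 514.1, -103.9]), np.int32(113)) 23.525 0.9600328892180782
```

Torque jumped to 0.3 N m and the ring sits over the disc centre, so the arm is at the stop. I'll ease back within the tooth play, keep a light downward load, let go, then tap the knob top with shut fingers to make sure it stayed home.

```bash
python3 - <<'E'
from h import *
go(7.6,YAW-.87,20);print(rd().round(3),ring())
release();s=state();print(s["opening"],s["wrist_force"],s["tcp_pos"])
print(go(-60,YAW-.87,60,guard=15),ring())
clamp(20);f=rd()
print(go(-20,YAW-.87,100,guard=10), go(-33+8.5+10,YAW-.87,60,guard=8),rd().round(2))
g=go(-10,YAW-.87,10,guard=12);r=rd();print(g,r.round(2),state()["tcp_pos"],state()["time_s"],ring())
E
```

```text
[ 1.9240e+00 -9.4100e-01  1.0353e+01  2.0000e-03  7.1930e+00  1.5000e-01] (array([ 512.4, -104.1]), np.int32(95))
85.5305465787657 [-0.35185059  0.65287938 -0.47322093] [ 502.10303036 -202.00317082   89.32924325]
False (array([ 518.1, -104.7]), np.int32(185))
True True [-6.680e+00  3.050e+00  2.135e+01  1.000e-02 -2.900e+01  1.500e-01]
True [-1.920e+00  1.000e+00  8.110e+00  2.000e-02 -2.917e+01  1.500e-01] [ 503.53808401 -202.80410955  126.46841157] 27.725 (array([ 518.2, -104.8]), np.int32(183))
```

The knob top held firm at 126.4 mm under 21 N, so it is home, and the ring is still over the disc centre. I'll retract and hand in.

```bash
python3 - <<'E'
from h import *
go(-120,YAW-.87,80);sleep(.5);print(ring(),rd().round(2),state()["time_s"])
print(job_done())
E
```

```text
(array([ 518.8, -104.2]), np.int32(165)) [ 1.0000e-01  5.0000e-02 -1.0000e-01  2.0000e-02 -1.1999e+02  1.5000e-01] 29.6833
the job is handed in; nothing more can be done
None
```

The job is handed in, with no verdict returned: the knob went home without meeting tooth on tooth, so no rocking was needed; the arm then swung to its stop post and was let go in gear, though I also tapped the released knob top with shut fingers (about 21 N) to check it was home.

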